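# Dock the order tote and present the square canister

## Task

Push the grey tote with the two tumblers along the rollers until it rests against the end stop of its bay, keeping it on the rollers and the tumblers upright. Then turn the topping carousel until its square canister faces the front, in line with the pointer tab on the base, and finish while still holding the carousel there with the gripper: do not let go. Leave the other things on the counter where they are.

Things in the scene. Friction and masses are not known exactly. Their poses are not given: they have to be found in the camera images.
- bay (a point): The docked place at the closed end of a roller lane: on the lane's centre line, level with the roller tops (42 mm above the counter), under the middle of a fully docked tote. +y of its frame points back along the lane, away from the end stop; z up. Freely turning steel rollers lie across the lane; nothing latches the tote in the bay.
- lane_end (a point): The open end of the lane, on its centre line level with the roller tops, 360 mm along +y from the bay point. The lane is 100 mm wide between its side rails; rail tops are 54 mm above the counter, and beside the bay steel cheeks rise to 82 mm.
- end_stop (a point): Middle of the top edge of the end stop's face, 85 mm above the counter, 70 mm along -y from the bay point: a steel plate across the lane with a rubber face. The tote's end wall meets it when the tote is docked.
- tote_center (a point): Centre (half-way up) of the grey open plastic tote standing on the rollers: 90 mm across the lane (its x), 140 mm along the lane (its y), 75 mm tall, walls 4 mm, top rim 117 mm above the counter; about 0.53 kg with the two tumblers. It rolls at a push of about 1 N.
- tote: The same tote; origin at the centre of its underside.
- tumbler_a: Glass tumbler standing loose in one half of the tote, 54 mm across its mouth, 62 tall, its top below the tote's rim; origin under its centre, z up.
- tumbler_b: The like tumbler in the tote's other half.
- carousel_axis (a point): On the turning axis of the topping carousel, 22 mm above the counter, in its fixed black base. +y of this frame is the front (towards the tote's bay), z up. The round wooden turntable, 224 mm across, top 34 mm above the counter, carries four containers fixed at equal spacing, 72 to 74 mm from the axis: three round jars (62 mm across) and one square canister, tops at 126 mm or lower.
- front_mark (a point): Outer part of the flat pointer tab that sticks out from the fixed base under the turntable at the carousel's front, 120 mm from the axis, 8 mm above the counter. The tab is 22 mm wide.
- canister (a point): Centre of the flat lid top of the square canister, 55 mm square, the only square one of the four containers; 74 mm from the axis, 126 mm above the counter. All four are glass with steel lids.
- hub_grip (a point): Centre of the steel grip bar on top of the carousel's hub, on the axis, 182 mm above the counter: a bar 60 mm long, 16 mm thick and 36 mm tall (164 to 200 mm above the counter) on a 22 mm stem, rigid with the turntable. The bar's length runs along y of this frame, and +y points from the axis to the square canister.
- carousel (a joint): Angle of the turntable, counter-clockwise from above; 0 (or any whole turn) when the square canister faces straight to the front. It turns endlessly either way, with slight friction (about 0.1 N m), and stays where it is left.
- syrup_bottle: Bystander on the counter: amber syrup bottle, round, 60 mm across, 190 tall; origin under its centre.
- milk_pitcher: Bystander on the counter: steel jug with a side handle, 80 mm across, 90 tall; origin under its centre.
- napkin_box: Bystander on the counter: square wooden napkin box, 100 x 100 x 58 tall; origin under its centre.
- tamper: Bystander on the counter: steel tamper, 56 mm foot, 78 tall; origin under its centre.
- sugar_can: Bystander on the counter: plain metal can, 60 mm across, 85 tall; origin under its centre.
- shaker: Bystander on the counter: glass shaker with steel cap, 50 mm across, 80 tall; origin under its centre.
Things that resemble listed ones, but are neither listed nor needed, are in the scene too. Leave any yellow look-alike of the tote alone.

How it is judged:
By the outcome, as a careful person would: the job done as asked, in the order asked, and still so for the second after the job is handed in, while the arm keeps its last pose, push and grip.
It also fails if it takes over 67 s, if anything falls off the work surface, if the arm or the gripper's body presses on something with over 40 N, if the wrist force passes 120 N, or if a joint passes its speed limit or range.

## Robot

A 7-joint arm with a two-finger parallel gripper is mounted at the origin on the work surface. World frame = base frame: x ahead of the robot, y to its left, z up, the work surface at z = 0. Lengths are in m, angles in rad, forces in N, time in s.
With the tool pointing down it reaches from about 0.4 to 0.85 m from the base axis. Payload 10.4 kg.
Tool frame: the origin (TCP) lies at the very end of the fingers, on their centre line; the grasp point (between the pads) lies 19 mm behind it; x points along the fingers, z is the direction in which the jaws open and shut, and the axes are right-handed (so a half turn about x gives the same grasp; the last joint's range is limited). The gripper opens to 85 mm and grips with 20 to 120 N. Pads are 22 mm wide; open, the fingers measure 114 mm over their backs; the gripper's body (76 mm by 85 mm) begins 54 mm behind the grasp point. The pads swing forward as they close: fully open they stand 13 mm farther back than shut.
Start: joints at [1.172, 0.332, -0.065, 1.46, 0.022, 1.35, -0.088], TCP at [0.229, -0.581, 0.231] pointing down, gripper open.
Joint ranges: [-2.6, 2.6], [-0.5, 2.12], [-1.47, 1.34], [0.16, 2.42], [-1.27, 4.41], [0.06, 2.06], [-2.6, 2.6]. Speed limits (rad/s): [2.22, 2.22, 2.79, 2.79, 3.14, 3.14, 3.14].

## Interface

Orientations are given as a unit quaternion [x, y, z, w].
In Python, from workcell import readout, camera, manip gives the robot as it stands.
- The arm moves only by the shell command python3 -m inch 'ROWS' [FORCE]. ROWS is JSON, a list of rows, each a list of 3 entries, a list of its own where there are three numbers: the turn, a rotation vector about the tool's x, y, z in degrees, then the shift along the tool's x, y, z in mm, then the closure, from 0 (fully open) to 1 (shut). In form: [[[wx, wy, wz], [dx, dy, dz], hand], ...]. A call has 1 to 10 rows; each row is the pose to reach, as a shift and turn from the pose measured when the call began, along the tool's axes at that moment; what a row does not reach only later rows make up. A row lasts 1/8 s, in which the tool goes at most 62.5 mm and 10.7 degrees, less where a joint would pass 70% of its speed; a pose out of reach is approached as far as the arm can. A call with a gripper value outside its range is refused whole. The fingers move at their own pace and stop on an object; FORCE is the grip in N (left out, the last holds). Time passes only in rows, so rows that repeat a pose let the fingers close. It gives the time, the measured TCP pose, the force and the opening at its end, in the units of the state.
- readout.get_obs(): the state, without advancing time (a new reading comes with each control period).
- camera(name): name is "side" or "top" or "wrist"; returns a dict with "pixels" (400x640x3 uint8, red, green, blue), "range_z" (400x640 float32, m along the optical axis (not along the pixel's ray), 0 where there is no reading), "intrinsics" (3x3 intrinsics, pixels), "dist" ([k1, k2, p1, p2, k3] as OpenCV has them; the pictures are not rectified), "extrinsics" (4x4, takes a point from world to camera coordinates); the wrist camera has in their place "T_tool_cam" (4x4, takes a point from camera to tool coordinates, whose origin is the TCP and whose axes are the tool frame's). Camera axes: x right, y down, z forward; pixel columns grow to the right and rows downward; lengths in m; the calibration is good to about 2 mm. A picture is of the moment at which its call begins: read the wrist's pose just before it.
- manip.hand_in(): hands the job in, once; it reports no verdict.
The state is a dict: "clock": time; "joint_pos": joint angles; "joint_velocities": joint speeds; "tau": joint torques, N m; "position": TCP position; "ee_rot": TCP orientation; "ft_force": force on the tool from outside, world axes, zero at the start; "torque": the same for the moment, N m; "grip_width": opening from 0.0 (shut) to 1.0 (fully open).
Only numpy, scipy, OpenCV 4.12 (cv2) and the standard library are available. Lean on these libraries where they do the work, as an engineer would, in place of code of your own. Each camera call takes 0.05 s, during which the arm holds its last target.

## Working session

There is one attempt and no reset: what is moved stays moved. The work goes in short steps, Python scripts to look and compute and a shell command to move; the robot and the scene stay as the last step left them, time stands still between calls to the robot, and variables do not carry over. Pictures are saved under pics/ and viewed, and the job is handed in when it is done.

```bash
ls; mkdir -p pics
python3 - <<'E'
from workcell import readout,camera,manip
import cv2,numpy as np
o=readout.get_obs()
for k,v in o.items(): print(k,np.round(v,4))
for n in ["side","top","wrist"]:
    c=camera(n); cv2.imwrite(f"pics/{n}0.png",c["pixels"][:,:,::-1]); np.savez(f"/tmp/{n}0.npz",**c)
    print(n,c["intrinsics"].tolist(),c["dist"],np.round(c.get("extrinsics",c.get("T_tool_cam")),4).tolist())
E
```

```text
pics
clock 0.0
joint_pos [ 1.1724  0.3329 -0.0647  1.461   0.0216  1.3499 -0.0885]
joint_velocities [ 0.0004  0.001  -0.0011 -0.0009  0.0001  0.0015 -0.0019]
tau [-7.00000e-04 -6.25442e+01  4.85000e-02 -3.91609e+01  1.60000e-02
  9.80000e-03  0.00000e+00]
position [ 0.2292 -0.581   0.2305]
ee_rot [ 0.3981  0.585  -0.3975  0.5842]
ft_force [-0.2015  0.3246 -0.0034]
torque [-0.0537 -0.0146 -0.0112]
grip_width 1.0023
side [[499.10661425702676, 0.0, 319.1390517241934], [0.0, 499.10661425702676, 190.69128632904633], [0.0, 0.0, 1.0]] [-0.08558726  0.          0.          0.          0.        ] [[-0.9893, -0.1455, -0.0105, 0.5079], [-0.1056, 0.7637, -0.6369, 0.097], [0.1007, -0.629, -0.7709, 1.4534], [0.0, 0.0, 0.0, 1.0]]
top [[456.8525679137189, 0.0, 316.9781634057516], [0.0, 456.8525679137189, 196.74811677391634], [0.0, 0.0, 1.0]] [-0.11362764  0.          0.          0.          0.        ] [[-0.0116, -0.9998, 0.0135, 0.0474], [-0.9911, 0.0097, -0.1326, 0.5315], [0.1325, -0.0149, -0.9911, 1.2539], [0.0, 0.0, 0.0, 1.0]]
wrist [[292.5469971152876, 0.0, 319.83836747030324], [0.0, 292.5469971152876, 197.0135261434228], [0.0, 0.0, 1.0]] [-0.03064095  0.          0.          0.          0.        ] [[0.0001, -0.3274, 0.9449, -0.143], [0.0005, -0.9449, -0.3274, 0.0849], [1.0, 0.0005, 0.0, -0.0001], [0.0, 0.0, 0.0, 1.0]]
```

View pics/top0.png

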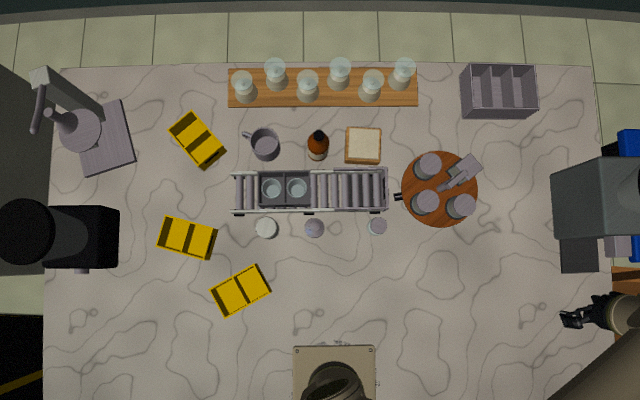

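View pics/side0.png

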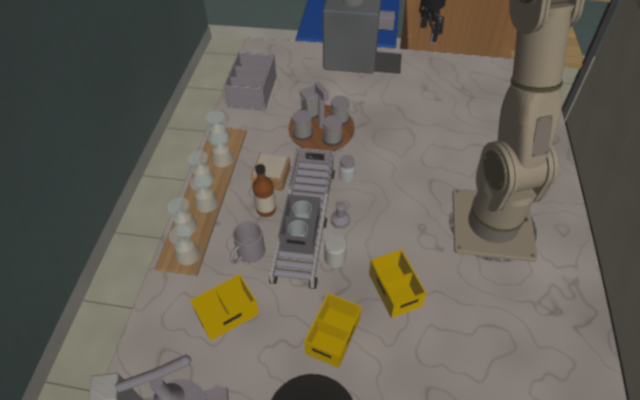

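View pics/wrist0.png

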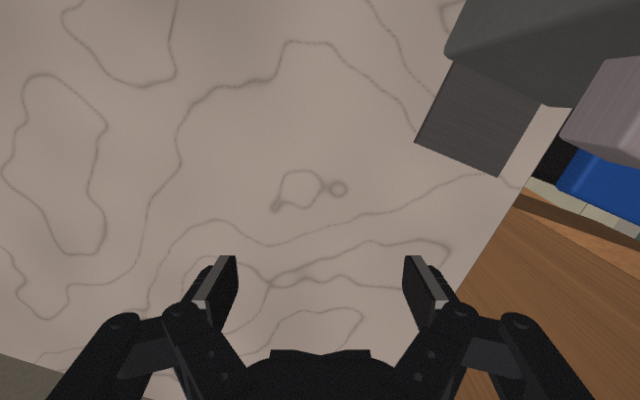

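The top view shows the lane running from (232,190) to (387,190). The grey tote is at (285,188) and the carousel at (439,190), with its tab near (398,196). Possible confusions: grey tote (285,188) vs yellow totes (197,140), (187,237), (241,291), and a grey divider box (499,90). For the square canister (465,165), the round jars are at (428,166), (425,202) and (460,207). I choose the grey tote on the rollers and the square canister, and will check both in a close crop.

Run:
```python
import cv2
a=cv2.imread("pics/top0.png")[130:245,220:490]
cv2.imwrite("pics/crop0.png",cv2.resize(a,None,fx=2.95,fy=2.95,interpolation=cv2.INTER_CUBIC))
a=cv2.imread("pics/side0.png")[70:290,220:380]
cv2.imwrite("pics/crop1.png",cv2.resize(a,None,fx=2.7,fy=2.7,interpolation=cv2.INTER_CUBIC))
```

```text
(no output)
```

View pics/crop0.png

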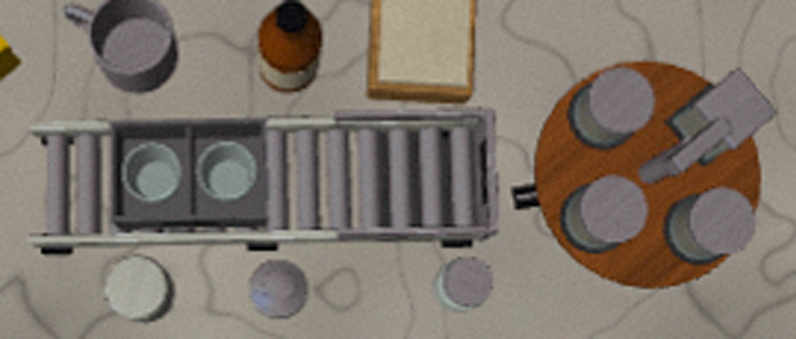

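View pics/crop1.png

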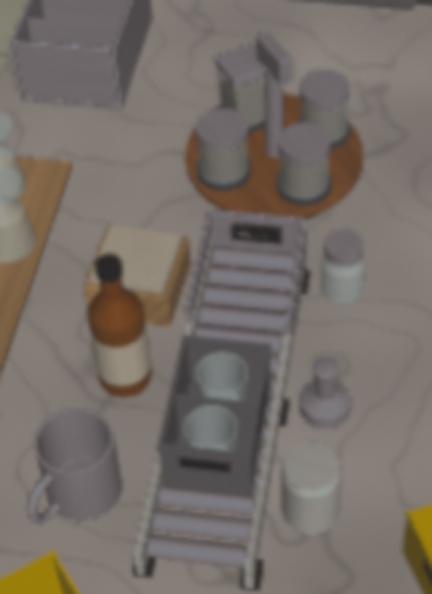

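The crops confirm it. The grey tote with two tumblers is at (285,188), the closed end with the stop is at right, and the square lid is beside the grip bar. Measuring next.

```bash
cat > h.py <<'E'
import numpy as np,cv2
def ray(c,uv):
    p=cv2.undistortPoints(np.array(uv,float).reshape(-1,1,2),c["intrinsics"],c["dist"]).reshape(-1,2)
    return np.c_[p,np.ones(len(p))]
def plane(c,uv,z):
    E=c["extrinsics"];R,t=E[:3,:3],E[:3,3]
    d=ray(c,uv)@R; o=-R.T@t
    s=(z-o[2])/d[:,2]; return o+d*s[:,None]
def cloud(c):
    H,W=c["range_z"].shape
    v,u=np.mgrid[:H,:W]; z=c["range_z"].ravel()
    E=c["extrinsics"]
    P=(ray(c,np.c_[u.ravel(),v.ravel()])*z[:,None]-E[:3,3])@E[:3,:3]
    P[z==0]=np.nan
    return P.reshape(H,W,3)
E
python3 - <<'E'
from h import *
for n in ["top","side"]:
    c=dict(np.load(f"/tmp/{n}0.npz")); P=cloud(c); np.save(f"/tmp/P{n}.npy",P)
    px=c["pixels"].astype(int); Z=P[...,2]; X=P[...,0];Y=P[...,1]
    print(n,"counter z",np.nanmedian(Z[(X>.3)&(X<.35)&(abs(Y)<.2)]))
    # turntable: orange brown
    hsv=cv2.cvtColor(c["pixels"],cv2.COLOR_RGB2HSV)
    m=(hsv[...,0]<18)&(hsv[...,1]>110)&(Y<-.15)&(abs(Z-.034)<.012)
    cn=max(cv2.findContours(m.astype(np.uint8),cv2.RETR_EXTERNAL,cv2.CHAIN_APPROX_NONE)[0],key=cv2.contourArea)
    pts=plane(c,cn.reshape(-1,2),.034)
    hull=cv2.convexHull((pts[:,:2]*1000).astype(np.float32))
    print("disc",cv2.minEnclosingCircle(hull), "n",m.sum())
    ctr=np.array(cv2.minEnclosingCircle(hull)[0])/1000
    r=np.hypot(X-ctr[0],Y-ctr[1])
    # grip bar
    g=(r<.06)&(Z>.18)&(Z<.215)
    q=(np.c_[X[g],Y[g]]*1000).astype(np.float32)
    print("bar",g.sum(),cv2.minAreaRect(q),np.median(Z[g]))
    l=(r<.13)&(Z>.105)&(Z<.14)
    k,lab,st,ce=cv2.connectedComponentsWithStats(l.astype(np.uint8))
    for i in range(1,k):
        if st[i,4]>40:
            s=lab==i;q=(np.c_[X[s],Y[s]]*1000).astype(np.float32)
            print("lid",ce[i].round(1),st[i,4],cv2.minAreaRect(q),np.median(Z[s]).round(3),np.degrees(np.arctan2(*(q.mean(0)/1000-ctr)[::-1])).round(1))
    # tote rim
    t=(Z>.108)&(Z<.125)&(X>.38)&(X<.62)&(Y>-.15)&(Y<.25)&(hsv[...,1]<60)
    k,lab,st,ce=cv2.connectedComponentsWithStats(t.astype(np.uint8))
    for i in range(1,k):
        if st[i,4]>30:
            s=lab==i;q=(np.c_[X[s],Y[s]]*1000).astype(np.float32)
            print("rim",ce[i].round(1),st[i,4],cv2.minAreaRect(q),np.median(Z[s]).round(3))
E
```

```text
top counter z 0.0003819518298649723
disc ((552.158447265625, -309.2037353515625), 112.42566680908203) n 3077
bar 164 ((553.369384765625, -309.1748962402344), (17.25311851501465, 59.31169509887695), 35.84956741333008) 0.19966953684375582
lid [430.2 163.5] 361 ((610.009521484375, -264.853271484375), (55.5246467590332, 58.68626022338867), 43.972564697265625) 0.11 37.4
lid [468.9 166. ] 382 ((599.3052368164062, -368.2477111816406), (55.91743469238281, 56.2369499206543), 38.5254020690918) 0.126 -50.8
lid [427.5 200.3] 411 ((509.9771728515625, -253.03720092773438), (59.090370178222656, 60.95490264892578), 76.35757446289062) 0.11 127.3
lid [464.1 204.3] 399 ((498.5340270996094, -353.7235412597656), (60.15777587890625, 60.13069152832031), 88.051025390625) 0.111 -141.2
rim [283.3 186.1] 356 ((548.7079467773438, 131.64845275878906), (92.88945770263672, 139.8812713623047), 0.20703978836536407) 0.117
side counter z -0.0008016124538710571
disc ((550.3086547851562, -300.5151062011719), 109.50276947021484) n 1441
bar 112 ((551.9837646484375, -308.6711120605469), (18.50384521484375, 62.16210174560547), 41.58626174926758) 0.19524741120585465
lid [308.9  94.6] 206 ((599.9517822265625, -366.41943359375), (53.94697189331055, 62.85029220581055), 30.91703987121582) 0.122 -50.6
lid [340.1 101.4] 175 ((494.9531555175781, -354.1783447265625), (59.55694580078125, 61.970951080322266), 63.05475616455078) 0.11 -137.0
lid [320.9 106.3] 62 ((551.1826782226562, -303.5287780761719), (13.127418518066406, 20.72578239440918), 89.2497787475586) 0.125 -78.3
lid [301.8 116.3] 198 ((607.4011840820312, -265.3279724121094), (59.430938720703125, 62.34928512573242), 1.9360790252685547) 0.109 32.4
lid [332.7 121.7] 211 ((505.7810974121094, -253.0356903076172), (63.939300537109375, 60.457847595214844), 67.37958526611328) 0.109 132.7
rim [299.4 217.7] 377 ((545.7669067382812, 130.71031188964844), (92.82518005371094, 147.0105743408203), 0.3890345096588135) 0.115
```

Run:
```python
from h import *
from scipy.spatial.transform import Rotation as R
print(R.from_quat([ 0.3981,0.585,-0.3975,0.5842]).as_matrix().round(3))
c=dict(np.load("/tmp/top0.npz")); P=np.load("/tmp/Ptop.npy"); X,Y,Z=P[...,0],P[...,1],P[...,2]
px=c["pixels"].astype(int)
for nm,lo,hi,x0,x1,y0,y1 in [("bottle",.15,.2,.58,.75,-.1,.1),("pitcher",.07,.1,.56,.75,.1,.25),("napkin",.045,.07,.6,.75,-.2,-.05),("sm",.07,.1,.4,.49,-.2,.25),("stop",.07,.095,.45,.65,-.14,-.05)]:
    m=(Z>lo)&(Z<hi)&(X>x0)&(X<x1)&(Y>y0)&(Y<y1)
    k,lab,st,ce=cv2.connectedComponentsWithStats(m.astype(np.uint8))
    for i in range(1,k):
        if st[i,4]>15:
            s=lab==i; print(nm,ce[i].round(),st[i,4],[np.percentile(a[s],[2,50,98]).round(3).tolist() for a in (X,Y,Z)])
# rails
m=(Z>.046)&(Z<.06)&(Y>-.1)&(Y<.26)&(X>.47)&(X<.64)
for a,b in ((.47,.55),(.55,.64)):
    s=m&(X>a)&(X<b); f=np.polyfit(Y[s],X[s],1); print("rail",s.sum(),f,Y[s].min(),Y[s].max(),np.percentile(X[s],[2,98]))
# tab: black
g=px.max(2); cv2.imwrite("pics/tab.png",cv2.resize(c["pixels"][170:220,375:425,::-1],None,fx=12,fy=12,interpolation=cv2.INTER_NEAREST))
t=(g<60); t[:, :385]=0;t[:,412:]=0;t[:180]=0;t[212:]=0
k,lab,st,ce=cv2.connectedComponentsWithStats(t.astype(np.uint8))
for i in range(1,k):
    if st[i,4]>3: print("blk",ce[i],st[i],plane(c,[ce[i]],.008))
```

```text
[[-0.     0.93   0.367]
 [ 0.001  0.367 -0.93 ]
 [-1.     0.    -0.001]]
bottle [318. 135.] 120 [[0.658, 0.668, 0.684], [0.027, 0.04, 0.052], [0.155, 0.19, 0.194]]
pitcher [262. 140.] 247 [[0.644, 0.692, 0.718], [0.148, 0.193, 0.244], [0.071, 0.086, 0.094]]
pitcher [270. 175.] 60 [[0.564, 0.589, 0.59], [0.135, 0.172, 0.197], [0.071, 0.087, 0.1]]
pitcher [290. 174.] 23 [[0.585, 0.59, 0.59], [0.102, 0.116, 0.128], [0.077, 0.091, 0.098]]
pitcher [271. 182.] 38 [[0.561, 0.568, 0.571], [0.148, 0.167, 0.181], [0.07, 0.085, 0.099]]
pitcher [292. 182.] 20 [[0.562, 0.568, 0.571], [0.102, 0.11, 0.115], [0.072, 0.089, 0.099]]
napkin [364. 144.] 1046 [[0.633, 0.678, 0.727], [-0.138, -0.093, -0.052], [0.047, 0.058, 0.064]]
napkin [367. 170.] 73 [[0.6, 0.602, 0.604], [-0.143, -0.1, -0.053], [0.048, 0.056, 0.069]]
sm [267. 227.] 374 [[0.418, 0.445, 0.471], [0.154, 0.178, 0.206], [0.073, 0.085, 0.091]]
sm [378. 225.] 218 [[0.428, 0.447, 0.468], [-0.143, -0.122, -0.103], [0.075, 0.08, 0.085]]
sm [314. 226.] 90 [[0.433, 0.447, 0.46], [0.038, 0.051, 0.065], [0.072, 0.076, 0.081]]
stop [366. 168.] 92 [[0.602, 0.604, 0.608], [-0.136, -0.093, -0.052], [0.072, 0.081, 0.086]]
stop [368. 207.] 78 [[0.492, 0.496, 0.499], [-0.139, -0.097, -0.054], [0.073, 0.082, 0.087]]
stop [378. 221.] 82 [[0.452, 0.458, 0.469], [-0.139, -0.122, -0.102], [0.076, 0.08, 0.085]]
rail 717 [0.01343514 0.51298102] -0.09848009332938755 0.25997620510809366 [0.49036811 0.54941212]
rail 563 [-0.13337556  0.59908173] -0.09900423234778798 0.2598212489423564 [0.55167103 0.63911685]
blk [397.88888889 196.42222222] [394 192   9   9  45] [[ 0.53422351 -0.19325993  0.008     ]]
blk [410.5625 202.9375] [410 198   2  11  16] [[ 0.51481625 -0.22970447  0.008     ]]
```

View pics/tab.png

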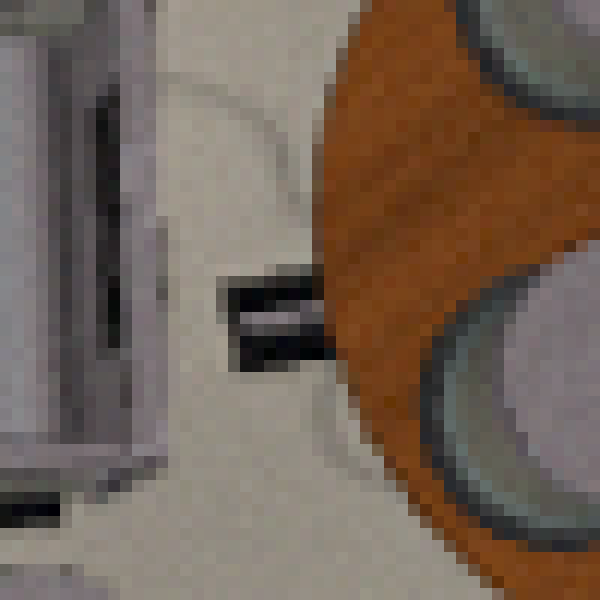

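Run:
```python
from h import *
for n in ("top","side"):
    P=np.load(f"/tmp/P{n}.npy"); X,Y,Z=P[...,0],P[...,1],P[...,2]
    m=(Z>.03)&(Z<.095)&(X>.485)&(X<.615)&(Y>-.22)&(Y<.35)
    k,lab,st,ce=cv2.connectedComponentsWithStats(m.astype(np.uint8))
    for i in range(1,k):
        if st[i,4]>60: s=lab==i; print(n,ce[i].round(),st[i],[np.percentile(a[s],[0,2,50,98,100]).round(3).tolist() for a in (X,Y,Z)])
    # profile along centre
    s=(abs(X-.55)<.02)&(Y<-.10)&(Y>-.2)
    for y in np.arange(-.2,-.1,.005):
        q=s&(Y>=y)&(Y<y+.005)
        if q.any(): print(round(y,3),np.percentile(Z[q],[5,50,95]).round(3))
    for a,b in((.49,.51),(.59,.61)):
        q=(Z>.05)&(Z<.06)&(X>a)&(X<b)&(Y>0)&(Y<.4); print(a,np.percentile(Y[q],[50,98,100]),np.polyfit(Y[q],X[q],1))
c=dict(np.load("/tmp/top0.npz"))
print(plane(c,[[231,172],[231,213],[386,168],[387,211]],.054))
```

```text
top [323. 191.] [ 230  166  159   47 3854] [[0.489, 0.491, 0.544, 0.605, 0.609], [-0.152, -0.146, -0.006, 0.269, 0.286], [0.03, 0.033, 0.042, 0.086, 0.095]]
top [406. 188.] [401 168   9  43 238] [[0.492, 0.499, 0.552, 0.609, 0.613], [-0.22, -0.22, -0.212, -0.199, -0.197], [0.03, 0.031, 0.035, 0.039, 0.042]]
top [272. 188.] [260 173  24  30 581] [[0.512, 0.517, 0.555, 0.59, 0.59], [0.135, 0.137, 0.167, 0.197, 0.197], [0.041, 0.043, 0.052, 0.093, 0.095]]
top [296. 188.] [285 173  24  30 576] [[0.514, 0.519, 0.554, 0.59, 0.591], [0.067, 0.069, 0.099, 0.131, 0.131], [0.039, 0.042, 0.05, 0.093, 0.095]]
-0.2 [-0.003  0.01   0.036]
-0.195 [-0.004  0.004  0.012]
-0.19 [-0.     0.003  0.011]
-0.185 [-0.004  0.002  0.011]
-0.18 [-0.004 -0.001  0.004]
-0.175 [-0.006  0.001  0.004]
-0.17 [-0.003  0.     0.004]
-0.155 [0.083 0.083 0.083]
-0.15 [0.083 0.086 0.089]
-0.145 [0.014 0.054 0.087]
-0.14 [0.031 0.037 0.04 ]
-0.135 [0.036 0.041 0.045]
-0.13 [0.039 0.043 0.047]
-0.125 [0.035 0.042 0.047]
-0.12 [0.008 0.033 0.042]
-0.115 [0.007 0.01  0.015]
-0.11 [0.033 0.037 0.04 ]
-0.105 [0.038 0.041 0.045
[... 1093 characters left out ...]
0.55, 0.566, 0.567], [0.138, 0.141, 0.146, 0.162, 0.166], [0.046, 0.048, 0.077, 0.094, 0.095]]
-0.2 [0.041 0.041 0.041]
-0.155 [0.035 0.082 0.085]
-0.15 [0.03  0.064 0.084]
-0.145 [0.034 0.058 0.084]
-0.14 [0.036 0.047 0.076]
-0.135 [0.01  0.039 0.043]
-0.13 [0.032 0.039 0.044]
-0.125 [0.025 0.036 0.043]
-0.12 [0.027 0.034 0.042]
-0.115 [0.032 0.032 0.032]
-0.11 [0.008 0.035 0.036]
-0.105 [0.01  0.041 0.043]
0.49 [0.14455268 0.27907082 0.2856753 ] [-0.00188557  0.49430994]
0.59 [0.2283196  0.28555915 0.2861559 ] [-0.01355256  0.60162237]
[[ 0.60179696  0.28239944  0.054     ]
 [ 0.48629824  0.28080007  0.054     ]
 [ 0.60923694 -0.15343386  0.054     ]
 [ 0.48751343 -0.15231009  0.054     ]]
```

```bash
python3 -m inch '[[[0,0,0],[-30,20,-20],0.4],[[-4,0,0],[-60,55,-55],0.4],[[-9,0,0],[-65,95,-97],0.4],[[-14,0,0],[-70,135,-140],0.4],[[-18,0,0],[-70,175,-183],0.4],[[-23,0,0],[-70,214,-226],0.4],[[-27,0,0],[-70,253,-270],0.4],[[-32,0,0],[-70,292,-313],0.4],[[-36,0,0],[-70,332,-357],0.4],[[-40,0,0],[-70,370,-400],0.4]]' 20
python3 - <<'E'
from workcell import readout
from scipy.spatial.transform import Rotation as R
o=readout.get_obs();print(o["position"],R.from_quat(o["ee_rot"]).as_matrix().round(3),o["joint_pos"])
E
```

```text
clock: 1.4
position: [0.4269, -0.0713, 0.3012]
ee_rot: [0.173, 0.686, -0.173, 0.686]
ft_force: [0.7, 0.0, 0.5]
grip_width: 0.6
[ 0.42692737 -0.07134827  0.301152  ] [[-0.     0.475  0.88 ]
 [ 0.001  0.88  -0.475]
 [-1.     0.    -0.   ]] [ 0.70370762 -0.11134508 -0.58323046  1.78928514 -0.0622125   1.4458025
 -0.36336562]
```

```bash
python3 -m inch '[[[-5,0,0],[0,45,-6],0.4],[[-10,0,0],[0,100,-14],0.4],[[-15,0,0],[0,155,-22],0.4],[[-20,0,0],[0,210,-30],0.4],[[-25,0,0],[0,265,-38],0.4],[[-28.4,0,0],[0,320,-45],0.4],[[-28.4,0,0],[0,351,-50],0.4],[[-28.4,0,0],[40,351,-50],0.4],[[-28.4,0,0],[80,351,-50],0.4],[[-28.4,0,0],[120,351,-50],0.4]]' 20
python3 - <<'E'
from workcell import readout,camera
import cv2,numpy as np
from scipy.spatial.transform import Rotation as R
o=readout.get_obs();print(o["position"],R.from_quat(o["ee_rot"]).as_matrix().round(3),o["joint_pos"])
c=camera("wrist");cv2.imwrite("pics/w1.png",c["pixels"][:,:,::-1])
E
```

```text
clock: 2.65
position: [0.5493, 0.2612, 0.1797]
ee_rot: [-0.0, 0.707, 0.001, 0.707]
ft_force: [1.0, 0.1, 0.6]
grip_width: 0.601
[0.54929309 0.26124943 0.17973519] [[-0.001 -0.001  1.   ]
 [ 0.     1.     0.001]
 [-1.     0.    -0.001]] [ 0.14387896  0.46484709 -0.87010964  1.5404972   0.36235049  1.30607278
 -0.76829725]
```

View pics/w1.png

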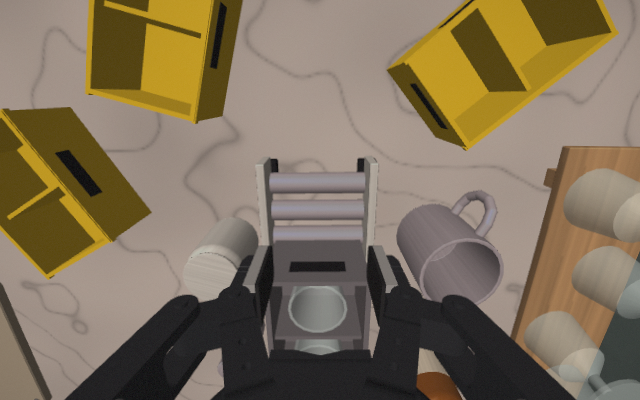

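```bash
python3 -m inch '[[[0,0,0],[35,0,0],0.4],[[0,0,0],[75,0,0],0.4],[[0,0,0],[92,0,0],0.4],[[0,0,0],[92,-12,0],0.4],[[0,0,0],[92,-24,0],0.4],[[0,0,0],[92,-30,0],0.4],[[0,0,0],[92,-35,0],0.4],[[0,0,0],[92,-40,0],0.4],[[0,0,0],[92,-45,0],0.4],[[0,0,0],[92,-50,0],0.4]]' 20
python3 - <<'E'
from workcell import readout,camera
import cv2,numpy as np
o=readout.get_obs();print(o["position"],o["ft_force"])
c=camera("side");cv2.imwrite("pics/s2.png",cv2.resize(c["pixels"][140:300,220:420,::-1],None,fx=3.5,fy=3.5))
E
```

```text
clock: 3.95
position: [0.5467, 0.2095, 0.0824]
ee_rot: [-0.001, 0.709, -0.0, 0.705]
ft_force: [0.1, 0.9, 0.9]
grip_width: 0.601
[0.54670757 0.20945819 0.08243684] [0.11278093 0.90572178 0.92735894]
```

View pics/s2.png

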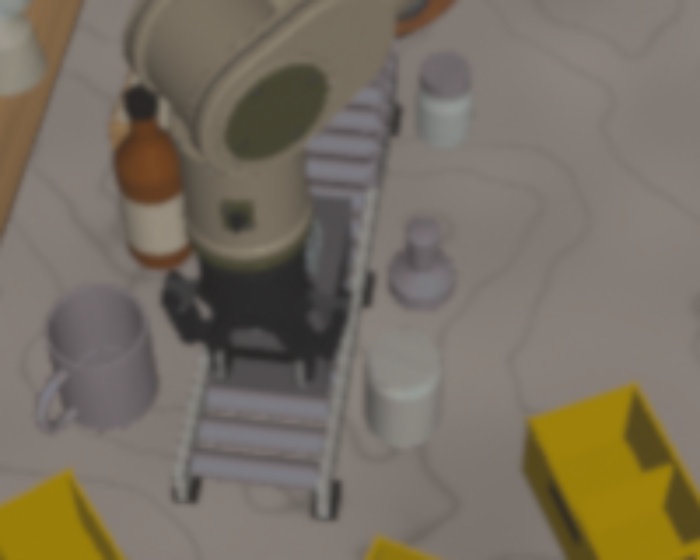

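```bash
python3 -m inch '[[[0,0,0],[-3,-7,2],0.4],[[0,0,0],[-5,-16,3],0.4],[[0,0,0],[-5,-27,3],0.4],[[0,0,0],[-5,-39,3],0.4],[[0,0,0],[-5,-51,3],0.4],[[0,0,0],[-5,-63,3],0.4],[[0,0,0],[-5,-75,3],0.4],[[0,0,0],[-5,-86,3],0.4],[[0,0,0],[-5,-94,3],0.4],[[0,0,0],[-5,-100,3],0.4]]' 20
python3 - <<'E'
from workcell import readout,camera
import cv2,numpy as np
o=readout.get_obs();print(o["position"],o["ft_force"])
c=camera("side");cv2.imwrite("pics/s3.png",cv2.resize(c["pixels"][140:300,220:420,::-1],None,fx=3.5,fy=3.5))
E
```

```text
clock: 5.25
position: [0.5499, 0.1081, 0.0876]
ee_rot: [-0.001, 0.71, -0.001, 0.705]
ft_force: [1.1, 1.3, -0.3]
grip_width: 0.597
[0.549944   0.10808322 0.08755595] [ 1.07745398  1.27907808 -0.26661508]
```

View pics/s3.png

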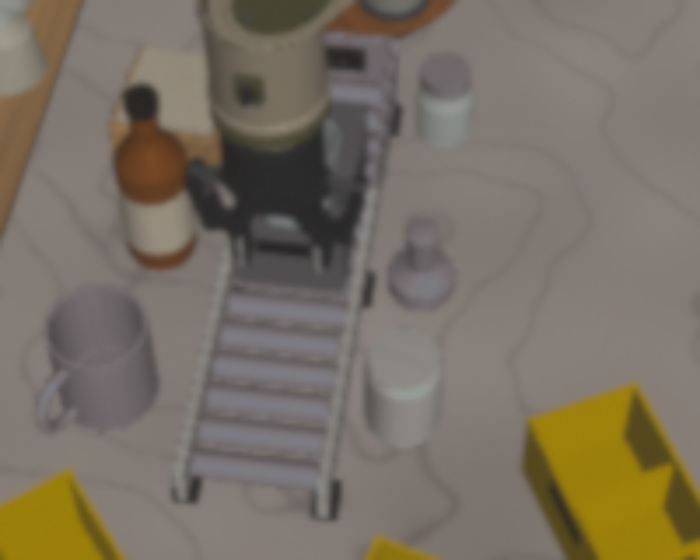

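The tote is moving with the fingers, now near (290,230) in the crop. I'll continue, slowing near the stop.

```bash
python3 -m inch '[[[0,0,0],[0,-7,0],0.4],[[0,0,0],[0,-16,0],0.4],[[0,0,0],[0,-27,0],0.4],[[0,0,0],[0,-38,0],0.4],[[0,0,0],[0,-49,0],0.4],[[0,0,0],[0,-60,0],0.4],[[0,0,0],[0,-70,0],0.4],[[0,0,0],[0,-77,0],0.4],[[0,0,0],[0,-82,0],0.4],[[0,0,0],[0,-86,0],0.4]]' 20;  python3 -m inch '[[[0,0,0],[0,-3,0],0.4],[[0,0,0],[0,-6,0],0.4],[[0,0,0],[0,-8,0],0.4]]'
```

```text
clock: 6.55
position: [0.5499, 0.0211, 0.0877]
ee_rot: [-0.001, 0.71, -0.001, 0.705]
ft_force: [0.6, 1.6, -0.6]
grip_width: 0.602
clock: 6.92
position: [0.5499, 0.013, 0.0877]
ee_rot: [-0.001, 0.71, -0.001, 0.705]
ft_force: [0.5, 0.7, 0.4]
grip_width: 0.602
```

```bash
python3 -m inch '[[[0,0,0],[0,-2,0],0.4],[[0,0,0],[0,-4,0],0.4],[[0,0,0],[0,-6,0],0.4],[[0,0,0],[0,-8,0],0.4]]'
python3 - <<'E'
from workcell import readout,camera
from h import *
c=camera("top");cv2.imwrite("pics/t4.png",cv2.resize(c["pixels"][130:245,220:490,::-1],None,fx=2.95,fy=2.95))
E
```

```text
clock: 7.42
position: [0.5499, 0.0064, 0.0879]
ee_rot: [-0.001, 0.71, -0.0, 0.705]
ft_force: [-0.4, 8.7, -0.0]
grip_width: 0.599
```

View pics/t4.png

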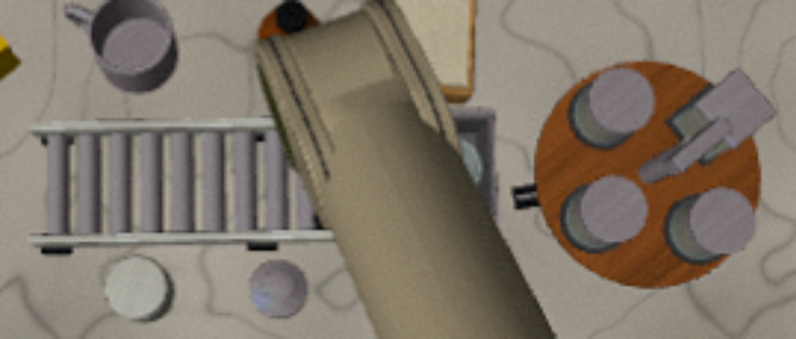

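Contact with the stop gives 8.7 N at TCP y=0.006, as predicted. Now I back off gently, then rise.

```bash
python3 -m inch '[[[0,0,0],[0,0.5,0],0.4],[[0,0,0],[0,1,0],0.4],[[0,0,0],[0,2,0],0.4],[[0,0,0],[0,3,0],0.4],[[0,0,0],[0,5,0],0.4],[[0,0,0],[0,10,0],0.4],[[0,0,0],[0,20,0],0.4],[[0,0,0],[-20,25,0],0.4],[[0,0,0],[-70,25,0],0.4],[[0,0,0],[-125,25,0],0.4]]'; python3 -m inch '[[[0,0,0],[-50,-20,0],0.2],[[0,0,0],[-75,-60,-10],0.2],[[0,0,0],[-80,-110,-30],0.2],[[0,0,0],[-80,-110,-60],0.2]]'
python3 - <<'E'
from workcell import readout,camera
from h import *
print(readout.get_obs()["joint_pos"])
c=camera("top");cv2.imwrite("pics/t5.png",cv2.resize(c["pixels"][130:245,220:490,::-1],None,fx=2.95,fy=2.95))
c=camera("side");cv2.imwrite("pics/s5.png",cv2.resize(c["pixels"][70:290,220:420,::-1],None,fx=2.7,fy=2.7))
P=cloud(c);X,Y,Z=P[...,0],P[...,1],P[...,2]
t=(Z>.108)&(Z<.125)&(X>.48)&(X<.62)&(Y>-.18)&(Y<.05);q=(np.c_[X[t],Y[t]]*1000).astype(np.float32);print(t.sum(),cv2.minAreaRect(q),np.percentile(Y[t],[1,99]))
E
```

```text
clock: 8.72
position: [0.5503, 0.0324, 0.2153]
ee_rot: [-0.001, 0.71, 0.001, 0.705]
ft_force: [2.0, -0.6, -0.1]
grip_width: 0.6
clock: 9.22
position: [0.4909, -0.0811, 0.2974]
ee_rot: [0.0, 0.709, -0.001, 0.705]
ft_force: [-1.1, 0.7, -0.2]
grip_width: 0.804
[ 0.86346064  0.08430154 -0.82836455  1.64335612  0.06415806  1.44707647
  0.02623018]
331 ((547.37451171875, -73.62957763671875), (92.545654296875, 147.80738830566406), 0.4897017180919647) [-0.14569208 -0.00085768]
```

View pics/t5.png

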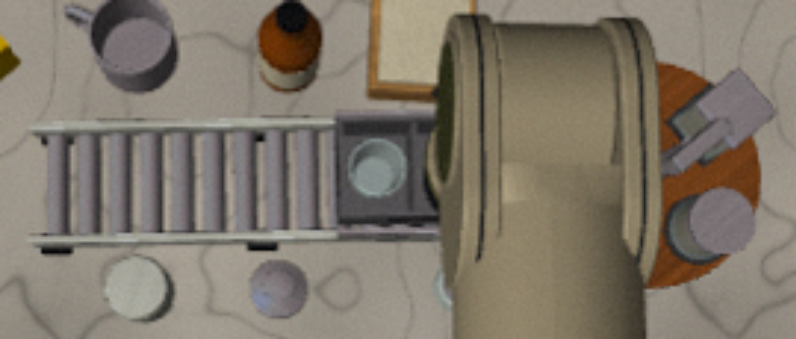

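View pics/s5.png

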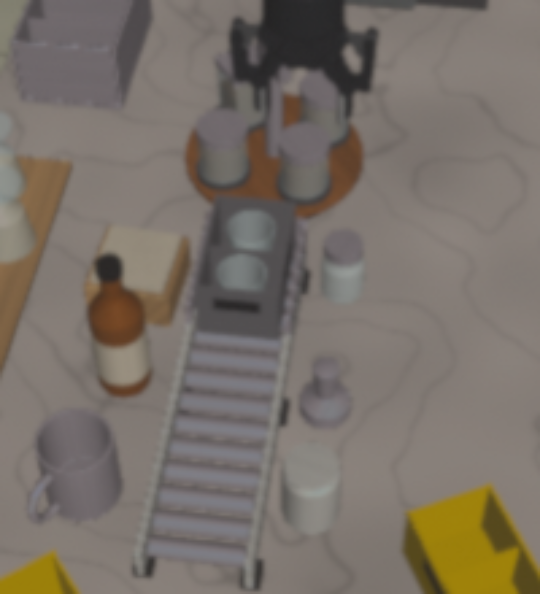

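```bash
python3 -m inch '[[[5,0,0],[0,-20,6],0.1],[[12,0,0],[0,-45,12],0],[[20,0,0],[0,-75,20],0],[[28,0,0],[0,-105,28],0],[[36,0,0],[0,-135,37],0],[[44,0,0],[0,-165,45],0],[[52,0,0],[0,-190,52],0],[[60,0,0],[0,-210,57],0],[[68,0,0],[0,-222,60],0],[[75,0,0],[0,-228,62],0]]'
python3 - <<'E'
from workcell import readout
from scipy.spatial.transform import Rotation as R
o=readout.get_obs();print(o["position"],R.from_quat(o["ee_rot"]).as_matrix().round(3),o["joint_pos"])
E
```

```text
clock: 10.58
position: [0.5529, -0.3057, 0.2986]
ee_rot: [0.429, 0.561, -0.433, 0.56]
ft_force: [0.5, 0.8, -0.1]
grip_width: 1.0
[ 0.55291234 -0.30571647  0.29861507] [[-0.006  0.967  0.257]
 [-0.003  0.257 -0.967]
 [-1.    -0.006  0.001]] [ 0.8302356   0.37653796 -0.54729312  1.30581494  0.19738211  1.51566828
 -1.00856617]
```

```bash
python3 -m inch '[[[7,0,0],[0,-1,3],0],[[15,0,0],[0,-1,3],0],[[23,0,0],[0,-1,3],0],[[31,0,0],[0,-1,3],0],[[39,0,0],[0,-1,3],0],[[47,0,0],[0,-1,3],0],[[55,0,0],[0,-1,3],0],[[61,0,0],[0,-1,3],0],[[66,0,0],[0,-1,3],0],[[67,0,0],[0,-1,3],0]]'
python3 - <<'E'
from workcell import readout,camera
from h import *
from scipy.spatial.transform import Rotation as R
o=readout.get_obs();M=R.from_quat(o["ee_rot"]).as_matrix();print(o["position"],M.round(3),o["joint_pos"])
c=camera("wrist");cv2.imwrite("pics/w6.png",c["pixels"][:,:,::-1])
T=np.eye(4);T[:3,:3]=M;T[:3,3]=o["position"]
c["extrinsics"]=np.linalg.inv(T@c["T_tool_cam"]); np.savez("/tmp/w6.npz",**c)
P=cloud(c);np.save("/tmp/Pw6.npy",P);X,Y,Z=P[...,0],P[...,1],P[...,2]
g=(np.hypot(X-.5525,Y+.309)<.06)&(Z>.19)&(Z<.215);q=(np.c_[X[g],Y[g]]*1000).astype(np.float32);print(g.sum(),cv2.minAreaRect(q))
c=camera("top");cv2.imwrite("pics/t6.png",cv2.resize(c["pixels"][130:245,220:490,::-1],None,fx=2.95,fy=2.95))
E
```

```text
clock: 11.82
position: [0.5536, -0.308, 0.2994]
ee_rot: [-0.667, -0.229, 0.671, -0.23]
ft_force: [0.1, 1.1, 0.1]
grip_width: 0.999
[ 0.55357256 -0.30801247  0.29939324] [[-0.005  0.615 -0.789]
 [-0.003 -0.789 -0.615]
 [-1.    -0.     0.006]] [ 0.71363681  0.35512832 -0.37952908  1.30759869  0.13391359  1.5061826
 -2.13306354]
1179 ((554.08544921875, -311.13177490234375), (15.505019187927246, 59.50394821166992), 38.36927795410156)
```

View pics/w6.png

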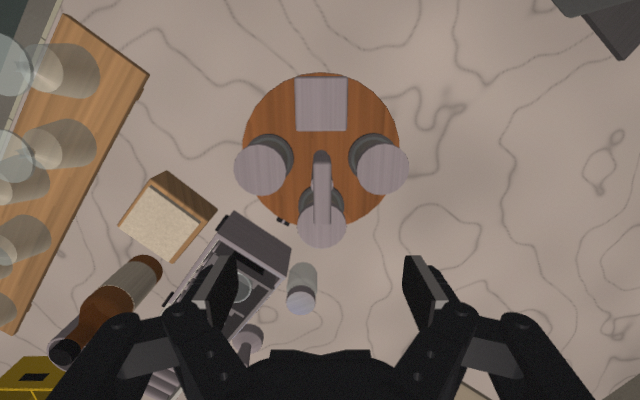

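View pics/t6.png

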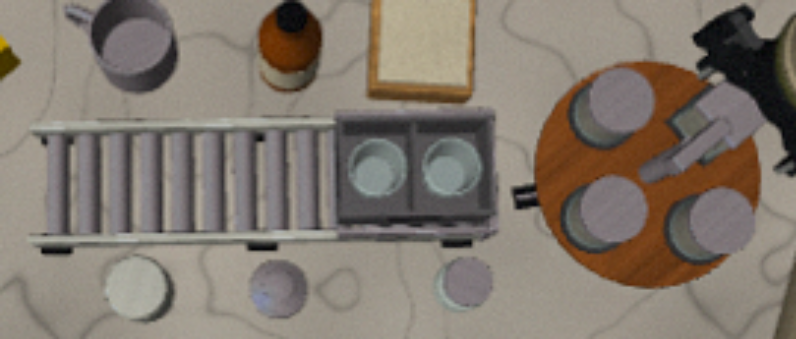

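Run:
```python
from workcell import camera
from h import *
c=camera("top");P=cloud(c);X,Y,Z=P[...,0],P[...,1],P[...,2]
t=(Z>.108)&(Z<.125)&(X>.48)&(X<.62)&(Y>-.18)&(Y<.05);q=(np.c_[X[t],Y[t]]*1000).astype(np.float32);print("tote",t.sum(),cv2.minAreaRect(q),np.percentile(Y[t],[1,50,99]))
s=(Z>.07)&(Z<.1)&(X>.5)&(X<.6)&(Y>-.18)&(Y<-.13);print("stop",s.sum(),np.percentile(Y[s],[1,50,99]))
# wrist cam measurement of tab & disc
w=dict(np.load("/tmp/w6.npz"));P=np.load("/tmp/Pw6.npy");X,Y,Z=P[...,0],P[...,1],P[...,2]
hsv=cv2.cvtColor(w["pixels"],cv2.COLOR_RGB2HSV)
m=(hsv[...,0]<18)&(hsv[...,1]>110)&(abs(Z-.034)<.012)&(np.hypot(X-.553,Y+.31)<.14)
cn=np.vstack(cv2.findContours(m.astype(np.uint8),cv2.RETR_EXTERNAL,cv2.CHAIN_APPROX_NONE)[0]).reshape(-1,2)
p=plane(w,cn,.034); print("disc",cv2.minEnclosingCircle((p[:,:2]*1000).astype(np.float32)))
l=(Z>.117)&(Z<.135)&(np.hypot(X-.553,Y+.31)<.13)&(np.hypot(X-.553,Y+.31)>.035)
k,lab,st,ce=cv2.connectedComponentsWithStats(l.astype(np.uint8));i=1+st[1:,4].argmax();l=lab==i
q=(np.c_[X[l],Y[l]]*1000).astype(np.float32);print("can",st[i,4],cv2.minAreaRect(q))
cv2.imwrite("pics/w6c.png",cv2.resize(w["pixels"][195:275,210:330,::-1],None,fx=6,fy=6,interpolation=cv2.INTER_NEAREST))
```

```text
tote 437 ((550.261474609375, -71.94100952148438), (92.49402618408203, 142.21107482910156), 0.4041490852832794) [-0.142688   -0.07173222 -0.00234746]
stop 107 [-0.15127051 -0.13917782 -0.13052537]
disc ((553.7055053710938, -311.37841796875), 111.01919555664062)
can 2937 ((599.3997802734375, -368.89056396484375), (55.10865783691406, 55.144996643066406), 37.741920471191406)
```

View pics/w6c.png

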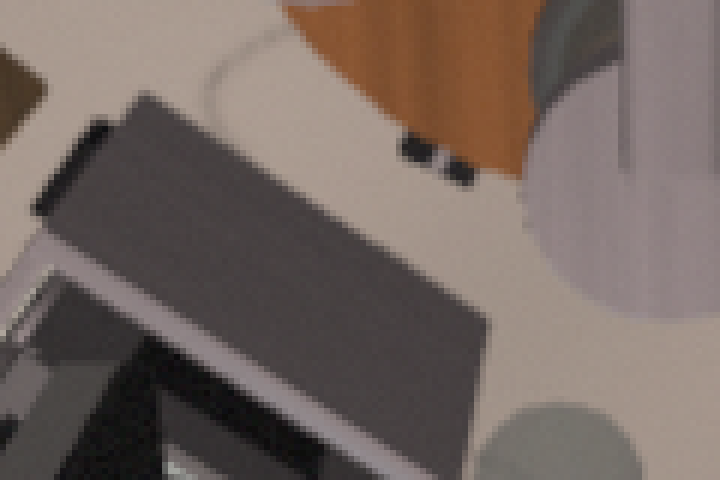

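```bash
python3 -m inch '[[[-0.5,0,0],[20,1,1],0],[[-0.5,0,0],[60,2,1.5],0],[[-0.5,0,0],[100,2,1.5],0],[[-0.5,0,0],[125,2,1.5],0],[[-0.5,0,0],[133,2,1.5],0],[[-0.5,0,0],[133,2,1.5],0]]'
```

```text
clock: 12.72
position: [0.5527, -0.3114, 0.1664]
ee_rot: [-0.666, -0.233, 0.67, -0.234]
ft_force: [0.1, 0.1, 1.2]
grip_width: 0.999
```

Run:
```python
from h import *
w=dict(np.load("/tmp/w6.npz"));P=np.load("/tmp/Pw6.npy");X,Y,Z=P[...,0],P[...,1],P[...,2]
cv2.imwrite("pics/w6d.png",cv2.resize(w["pixels"][195:310,190:320,::-1],None,fx=6,fy=5.2,interpolation=cv2.INTER_CUBIC))
for x0 in (.53,.55,.57):
    m=(abs(X-x0)<.006)&(Y>-.17)&(Y<-.10)&(Z>0)
    o=np.argsort(Y[m]); print(x0,[(round(a,4),round(b,3)) for a,b in zip(Y[m][o],Z[m][o])][::4])
```

```text
0.53 [(np.float64(-0.1697), np.float64(0.001)), (np.float64(-0.1683), np.float64(0.0)), (np.float64(-0.1669), np.float64(0.0)), (np.float64(-0.1654), np.float64(0.0)), (np.float64(-0.1637), np.float64(0.0)), (np.float64(-0.1622), np.float64(0.0)), (np.float64(-0.1605), np.float64(0.002)), (np.float64(-0.1587), np.float64(0.001)), (np.float64(-0.1561), np.float64(0.001)), (np.float64(-0.154), np.float64(0.0)), (np.float64(-0.1536), np.float64(0.044)), (np.float64(-0.1534), np.float64(0.06)), (np.float64(-0.1533), np.float64(0.004)), (np.float64(-0.1533), np.float64(0.063)), (np.float64(-0.1532), np.float64(0.076)), (np.float64(-0.1532), np.float64(0.067)), (np.float64(-0.1532), np.float64(0.046)), (np.float64(-0.1531), np.float64(0.023)), (np.float64(-0.1531), np.float64(0.01)), (np.float64(-0.1531), np.float64(0.028)), (np.float64(-0.153), np.float64(0.023)), (np.float64(-0.153), np.float64(0.044)), (np.float64(-0.153), np.float64(0.034)), (np.float64(-0.1529), np.float64(0.071)), (np.float64(-0.1529), np.float64(0.052)), (np.float64(-0.1529), np.float64(0.015)), (np.float64(-0.1528)
[... 12651 characters left out ...]
64(-0.147), np.float64(0.085)), (np.float64(-0.1462), np.float64(0.103)), (np.float64(-0.146), np.float64(0.101)), (np.float64(-0.1459), np.float64(0.093)), (np.float64(-0.1458), np.float64(0.094)), (np.float64(-0.1457), np.float64(0.094)), (np.float64(-0.1456), np.float64(0.085)), (np.float64(-0.1455), np.float64(0.089)), (np.float64(-0.1454), np.float64(0.091)), (np.float64(-0.1453), np.float64(0.091)), (np.float64(-0.1452), np.float64(0.092)), (np.float64(-0.145), np.float64(0.097)), (np.float64(-0.145), np.float64(0.094)), (np.float64(-0.1449), np.float64(0.099)), (np.float64(-0.1449), np.float64(0.096)), (np.float64(-0.1448), np.float64(0.094)), (np.float64(-0.1442), np.float64(0.093))]
```

View pics/w6d.png

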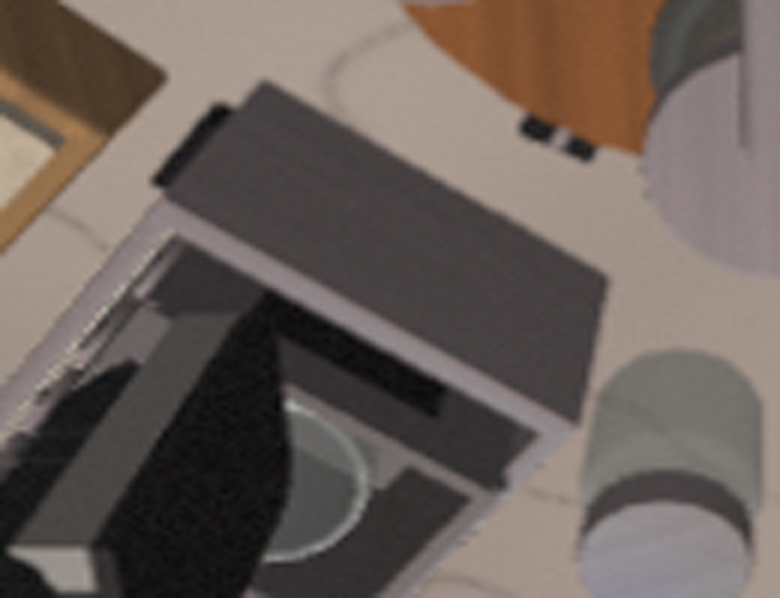

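The wrist crop shows the tote wall flush with the stop: its top runs right up to the tote wall at y≈-0.1455, with no gap, so the tote is docked. The tab's light stripe is at wrist pixel (282.7,221.3). I'll compute the front azimuth, then grip.

```bash
python3 -m inch '[[[0,0,0],[0,0,0],0.5],[[0,0,0],[0,0,0],0.8],[[0,0,0],[0,0,0],1],[[0,0,0],[0,0,0],1],[[0,0,0],[0,0,0],1],[[0,0,0],[0,0,0],1]]' 60
python3 - <<'E'
from h import *
from workcell import readout
from scipy.spatial.transform import Rotation as R
w=dict(np.load("/tmp/w6.npz"))
p=plane(w,[[282.8,221.2]],.008)[0]; a=np.array([.5539,-.3112]);d=p[:2]-a;print("wrist tab",p,np.hypot(*d),np.degrees(np.arctan2(d[1],d[0])))
c=dict(np.load("/tmp/top0.npz"))
p=plane(c,[[398.2,196.25]],.008)[0]
for a in ([.5522,-.3092],[.5534,-.3092]):
    d=p[:2]-a;print("top tab",p,np.hypot(*d),np.degrees(np.arctan2(d[1],d[0])))
o=readout.get_obs();M=R.from_quat(o["ee_rot"]).as_matrix();print(o["position"],o["torque"],o["joint_pos"],np.degrees(np.arctan2(M[1,2],M[0,2])),np.degrees(np.arctan2(M[1,1],M[0,1])))
E
```

```text
clock: 13.48
position: [0.5531, -0.3112, 0.1671]
ee_rot: [-0.666, -0.233, 0.669, -0.234]
ft_force: [-0.0, 0.8, 5.4]
grip_width: 0.191
wrist tab [ 0.53373746 -0.18703653  0.008     ] 0.125789882224814 99.2235837085616
top tab [ 0.53471833 -0.19418849  0.008     ] 0.11633252583225796 98.64276355356341
top tab [ 0.53471833 -0.19418849  0.008     ] 0.11651889363351028 99.22614845363303
[ 0.55310284 -0.31121898  0.16709734] [ 0.39445758  0.11289958 -0.03240864] [ 0.7237458   0.42111012 -0.3744579   1.49904507  0.16265204  1.2541048
 -2.14108625] -141.46370113552805 -51.46370444635015
```

```bash
python3 -m inch '[[[-3,0,0],[0,0,0],1],[[-8,0,0],[0,0,0],1],[[-15,0,0],[0,0,0],1],[[-22,0,0],[0,0,0],1],[[-30,0,0],[0,0,0],1],[[-38,0,0],[0,0,0],1],[[-46,0,0],[0,0,0],1],[[-54,0,0],[0,0,0],1],[[-61,0,0],[0,0,0],1],[[-66,0,0],[0,0,0],1]]'
cat > st.py <<'E'
from workcell import readout
import numpy as np
from scipy.spatial.transform import Rotation as R
o=readout.get_obs();M=R.from_quat(o["ee_rot"]).as_matrix();print(o["position"],o["ft_force"],o["torque"],o["joint_pos"].round(2) if hasattr(o["joint_pos"],"round") else o["joint_pos"],"tooly",np.degrees(np.arctan2(M[1,1],M[0,1])),M[:,0])
E
python3 st.py
```

```text
clock: 14.72
position: [0.553, -0.3116, 0.1672]
ee_rot: [0.43, 0.56, -0.434, 0.56]
ft_force: [-1.0, -0.3, 3.1]
grip_width: 0.193
[ 0.55296344 -0.31156617  0.16716566] [-0.95953313 -0.337798    3.11454428] [-0.00035107  0.08284093 -0.08166634] [ 0.86  0.45 -0.56  1.49  0.25  1.27 -1.04] tooly 14.707654198978792 [-0.00404561 -0.00350902 -0.99998566]
```

Remaining turn: 99.1 − 14.7 = 84.4°.

```bash
python3 -m inch '[[[-3,0,0],[0,0,0],1],[[-8,0,0],[0,0,0],1],[[-15,0,0],[0,0,0],1],[[-22,0,0],[0,0,0],1],[[-30,0,0],[0,0,0],1],[[-38,0,0],[0,0,0],1],[[-46,0,0],[0,0,0],1],[[-54,0,0],[0,0,0],1],[[-62,0,0],[0,0,0],1],[[-69,0,0],[0,0,0],1]]'; python3 st.py
```

```text
clock: 15.98
position: [0.5532, -0.3119, 0.1672]
ee_rot: [0.036, 0.707, -0.039, 0.705]
ft_force: [1.9, -1.6, 0.5]
grip_width: 0.189
[ 0.55320386 -0.31186594  0.16718379] [ 1.85309782 -1.60381744  0.53858445] [-0.0691566  -0.44718732 -0.08544766] [ 1.01  0.51 -0.77  1.48  0.36  1.3   0.09] tooly 83.93198440573201 [-0.00329215 -0.00377037 -0.99998747]
```

```bash
python3 -m inch '[[[-5,0,0],[0,0,0],1],[[-10,0,0],[0,0,0],1],[[-13,0,0],[0,0,0],1],[[-14.8,0,0],[0,0,0],1],[[-15.2,0,0],[0,0,0],1],[[-15.2,0,0],[0,0,0],1]]'; python3 st.py
python3 - <<'E'
from workcell import readout,camera
from h import *
from scipy.spatial.transform import Rotation as R
o=readout.get_obs();M=R.from_quat(o["ee_rot"]).as_matrix()
T=np.eye(4);T[:3,:3]=M;T[:3,3]=o["position"]
c=camera("wrist");c["extrinsics"]=np.linalg.inv(T@c["T_tool_cam"]);np.savez("/tmp/w7.npz",**c)
cv2.imwrite("pics/w7.png",c["pixels"][:,:,::-1])
P=cloud(c);X,Y,Z=P[...,0],P[...,1],P[...,2]
l=(Z>.117)&(Z<.135)&(np.hypot(X-.553,Y+.311)<.13)&(np.hypot(X-.553,Y+.311)>.03)&(Y>-.3)
q=(np.c_[X[l],Y[l]]*1000).astype(np.float32);print("can w",l.sum(),cv2.minAreaRect(q))
c=camera("top");np.savez("/tmp/t7.npz",**c);cv2.imwrite("pics/t7.png",cv2.resize(c["pixels"][130:245,220:490,::-1],None,fx=2.95,fy=2.95))
P=cloud(c);X,Y,Z=P[...,0],P[...,1],P[...,2]
l=(Z>.117)&(Z<.135)&(np.hypot(X-.553,Y+.31)<.13)&(np.hypot(X-.553,Y+.31)>.03)&(Y>-.3)
q=(np.c_[X[l],Y[l]]*1000).astype(np.float32);print("can t",l.sum(),cv2.minAreaRect(q))
E
```

```text
clock: 16.73
position: [0.5533, -0.3118, 0.1672]
ee_rot: [-0.057, 0.706, 0.055, 0.704]
ft_force: [1.7, -0.3, -0.2]
grip_width: 0.189
[ 0.55334709 -0.31184697  0.16721062] [ 1.6579406  -0.2727495  -0.24730521] [ 0.05444062 -0.39467335  0.01768096] [ 1.04  0.52 -0.82  1.48  0.39  1.31  0.34] tooly 99.1060856634058 [-0.00298871 -0.00381994 -0.99998824]
can w 8288 ((542.7338256835938, -237.8751678466797), (55.31419372558594, 55.829376220703125), 7.916650295257568)
can t 439 ((543.6372680664062, -237.15570068359375), (55.60002899169922, 56.881900787353516), 7.392648220062256)
```

View pics/w7.png

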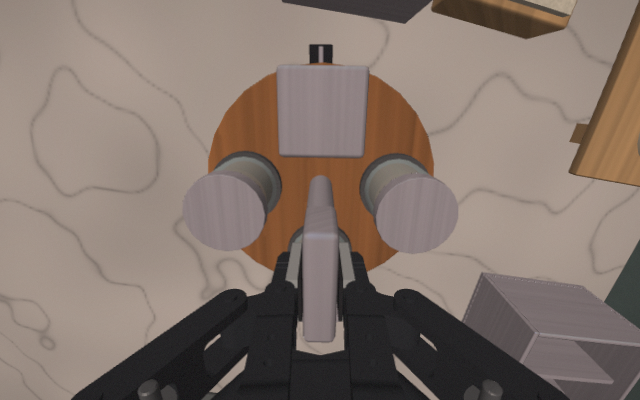

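View pics/t7.png

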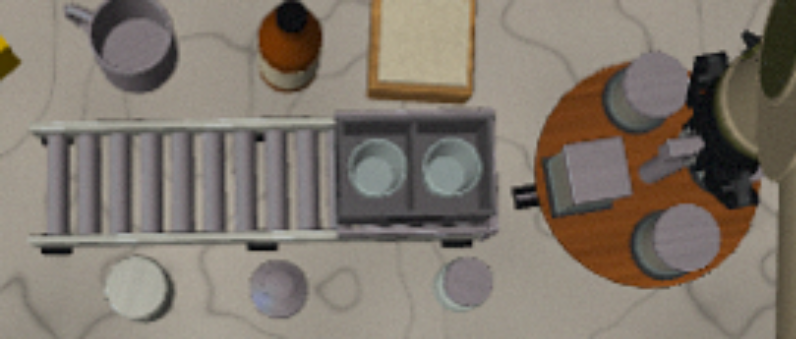

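Run:
```python
from h import *
w=dict(np.load("/tmp/w7.npz"))
cv2.imwrite("pics/w7c.png",cv2.resize(w["pixels"][35:165,265:380,::-1],None,fx=5,fy=4.6,interpolation=cv2.INTER_CUBIC))
g=w["pixels"].max(2).astype(int)
d=(g<70);d[:40]=0;d[64:]=0;d[:,:300]=0;d[:,345:]=0
v,u=np.nonzero(d);print(u.min(),u.max(),v.min(),v.max())
uv=[]
for r in range(46,61):
    uu=np.nonzero(d[r])[0]
    if len(uu): uv.append([(uu.min()+uu.max())/2,r])
p=plane(w,uv,.008)[:,:2]
P=cloud(w);X,Y,Z=P[...,0],P[...,1],P[...,2]
hsv=cv2.cvtColor(w["pixels"],cv2.COLOR_RGB2HSV)
m=(hsv[...,0]<18)&(hsv[...,1]>110)&(abs(Z-.034)<.012)&(np.hypot(X-.553,Y+.31)<.14)
k,lab,st,ce=cv2.connectedComponentsWithStats(m.astype(np.uint8))
cn=np.vstack(cv2.findContours(m.astype(np.uint8),cv2.RETR_EXTERNAL,cv2.CHAIN_APPROX_NONE)[0]).reshape(-1,2)
disc=cv2.minEnclosingCircle((plane(w,cn,.034)[:,:2]*1000).astype(np.float32));print("disc",disc)
m=p.mean(0);print("tab",m)
for a in ([.5535,-.3112],np.array(disc[0])/1000,[.5533,-.3118]):
    q=m-a;c=np.array([.54273,-.23788])-a
    print(a,"tab az",np.degrees(np.arctan2(q[1],q[0])),"can az",np.degrees(np.arctan2(c[1],c[0])))
# lid side edges directions
l=(Z>.12)&(Z<.132)&(Y>-.285)&(Y<-.19)&(abs(X-.543)<.05)
L=[];Rr=[];T=[]
for r in range(75,150):
    uu=np.nonzero(l[r])[0]; L.append([uu.min(),r]);Rr.append([uu.max(),r])
for e in (L,Rr):
    pp=plane(w,e,.126); f=np.polyfit(pp[:,1],pp[:,0],1); print("edge az",90+np.degrees(np.arctan(-f[0])))
```

```text
310 331 45 62
disc ((553.275390625, -310.4588317871094), 111.05349731445312)
tab [ 0.53431371 -0.19063171]
[0.5535, -0.3112] tab az 99.0417850952382 can az 98.35643705515704
[ 0.55327539 -0.31045883] tab az 98.99203527266191 can az 98.26697882144052
[0.5533, -0.3118] tab az 98.90546385281334 can az 98.13769824162479
edge az 97.39058744666416
edge az 98.13775815726505
```

View pics/w7c.png

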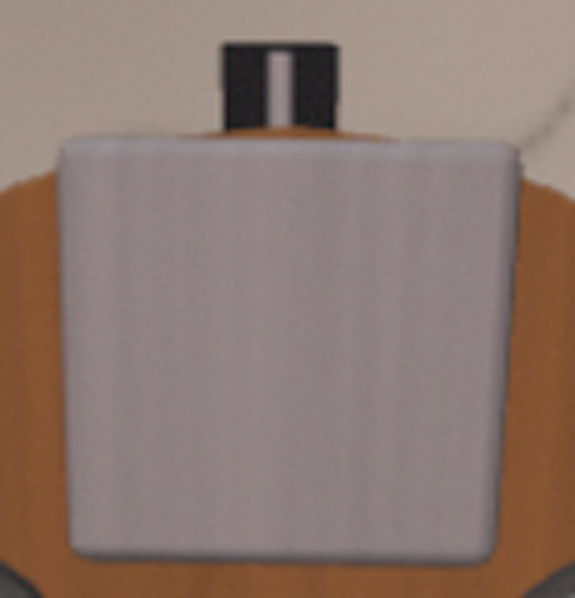

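The canister sits about 0.8° short of the tab: 98.2° against 99.0°. I'll trim it.

```bash
python3 -m inch '[[[-0.5,0,0],[0,0,0],1],[[-0.9,0,0],[0,0,0],1],[[-0.9,0,0],[0,0,0],1],[[-0.9,0,0],[0,0,0],1]]'; python3 st.py
python3 - <<'E'
from workcell import readout,camera
from h import *
from scipy.spatial.transform import Rotation as R
o=readout.get_obs();M=R.from_quat(o["ee_rot"]).as_matrix()
T=np.eye(4);T[:3,:3]=M;T[:3,3]=o["position"]
w=camera("wrist");w["extrinsics"]=np.linalg.inv(T@w["T_tool_cam"])
P=cloud(w);X,Y,Z=P[...,0],P[...,1],P[...,2]
l=(Z>.117)&(Z<.135)&(np.hypot(X-.553,Y+.311)<.13)&(np.hypot(X-.553,Y+.311)>.03)&(Y>-.3)
q=(np.c_[X[l],Y[l]]*1000).astype(np.float32);r=cv2.minAreaRect(q);print(r)
g=w["pixels"].max(2).astype(int);d=(g<70);d[:40]=0;d[64:]=0;d[:,:300]=0;d[:,345:]=0
uv=[[(np.nonzero(d[i])[0].min()+np.nonzero(d[i])[0].max())/2,i] for i in range(46,61) if d[i].any()]
m=plane(w,uv,.008)[:,:2].mean(0);a=np.array([.5535,-.3112])
for p in (m,np.array(r[0])/1000): print(p,np.degrees(np.arctan2(*(p-a)[::-1])))
c=camera("side");cv2.imwrite("pics/s8.png",cv2.resize(c["pixels"][60:290,220:420,::-1],None,fx=2.6,fy=2.6))
E
```

```text
clock: 17.32
position: [0.5534, -0.3118, 0.1672]
ee_rot: [-0.063, 0.706, 0.06, 0.703]
ft_force: [1.6, 0.8, 0.5]
grip_width: 0.192
[ 0.55335085 -0.31184748  0.16722749] [1.61542161 0.84613817 0.53376758] [ 0.06754187 -0.38639152 -0.02249216] [ 1.04  0.52 -0.82  1.48  0.39  1.31  0.35] tooly 100.00707823992775 [-0.00297992 -0.00388703 -0.99998801]
((541.4846801757812, -238.23614501953125), (55.269561767578125, 55.65726852416992), 9.191136360168457)
[ 0.53438115 -0.19060445] 99.00852522559798
[ 0.54148468 -0.23823615] 99.3512542568692
```

View pics/s8.png

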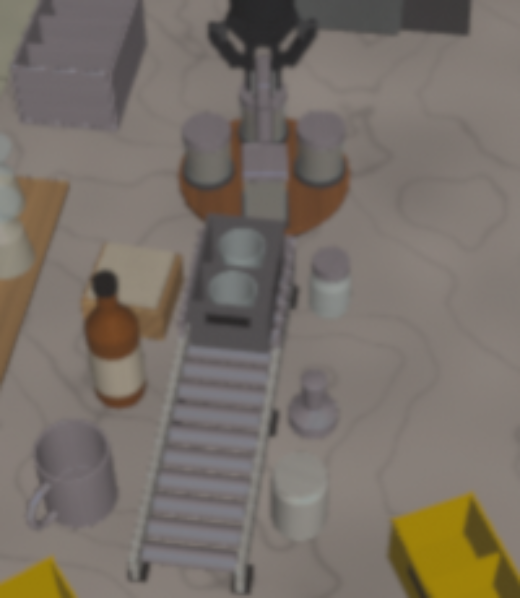

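The canister (99.3° by lid centre, 99.2° by lid edge) now lines up with the tab (99.0°). The side view shows the tote at (235,280) in the stop with both tumblers upright, the bystanders where they were, and the gripper still on the bar. Handing in.

```bash
python3 -c "
from workcell import manip;print(manip.hand_in())"
```

```text
the job is handed in; nothing more can be done
None
```

The job was handed in at about 17.4 s. The tote is against its end stop, and the square canister is turned to the front with the gripper still holding the carousel's grip bar.

- **Tote:** I pushed it slowly with two part-open fingers until it met the stop at 8.7 N, then backed off gently. Wrist depth showed no gap between tote and stop. The top camera put the tote's front edge about 2–3 mm short of the stop, which is near its calibration error. Both tumblers are upright, and the tote sits straight on the rollers.
- **Carousel:** I gripped the bar at 60 N and turned it about 151° counter-clockwise. The first check showed the canister about 0.8° short, so I trimmed it. The final reading was about 99.2–99.3° for the canister against 99.0° for the tab.
- **Forces and other objects:** The force readings, taken after each move, never passed about 9 N. The last side picture shows the other things on the counter where they were.

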